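# Scrape the gasket chips off the draining board

## Task

Take the scraper from its cradle, set its blade square on the sloping draining board near the top, above the chips, and with light, steady spring pressure (never hard down on its stop) scrape all four cork gasket chips down over the low edge into the yellow tray, in as many strokes as it takes. Do not touch the chips with the gripper, let none fall outside the tray, and leave the other things on the bench where they are. Then set the scraper back in its cradle as it was, handle up, and let go.

Things in the scene. Friction and masses are not known exactly. Their poses are not given: they have to be found in the camera images.
- board: aluminium draining board, fixed, face 230 x 260, sloping 27 deg, open low edge towards the robot. Origin: centre of the face; +x straight up the slope, y across, +z out of the face. Lips 10 wide stand 8 proud of the face along both sides (240 clear between) and the top edge; the low edge, x = -115, has none.
- tray: yellow open chip tray, fixed on the bench under the board's low edge, outer 150 (x) x 310 (y) x 58 high, walls and floor 5 thick. Origin: centre of its underside, z up, y along the board's low edge.
- cradle: fixed scraper cradle: base 75 (x) x 200 (y) and two red pads (75 in x, 24 in y, centred at y = +-84), tops 66 above the bench; steel stops around the pads rise 10 to 12 above them (52 clear in x, 192 in y, so the scraper has 8 to 11 of play each side). Open between the pads for the blade. Origin: centre of its underside, z up.
- scraper: scraper, 0.4 kg. Red block 36 (x) x 170 (y) x 26 high, its ends on the cradle pads; wooden handle spine on top, 26 thick (x) x 100 (y), from 26 to 74 above the underside. Origin: centre of the block's underside, z up. Black blade below it at x = 0, 6 thick, 126 wide (y): reaches 22 to 48 below the block, set by hand, unknown: find it by touch; sprung, yields up to 8 at 2 N/mm, then hard.
- chip1: piece of old cork gasket, loose on the board, a flat bent strip about 70 long, 20 wide, 6 thick, 25 g. Origin in the middle of its underside, z out of its flat top at the start.
- chip2: piece of old cork gasket, loose on the board, a flat bent strip about 70 long, 20 wide, 6 thick, 25 g. Origin in the middle of its underside, z out of its flat top at the start.
- chip3: piece of old cork gasket, loose on the board, a flat bent strip about 70 long, 20 wide, 6 thick, 25 g. Origin in the middle of its underside, z out of its flat top at the start.
- chip4: piece of old cork gasket, loose on the board, a flat bent strip about 70 long, 20 wide, 6 thick, 25 g. Origin in the middle of its underside, z out of its flat top at the start.
- spray: bystander: white and blue spray can, 60 dia x 170 high; origin at the centre of its base
- oil: bystander: black oil bottle with yellow cap, 74 dia x 180 high; origin at the centre of its base
- pulley: bystander: steel pulley, 100 dia x 50 high, lying flat; origin at the centre of its base
- gearshaft: bystander: steel shaft with a gear on it, 160 long, 68 high, lying; origin on the bench under its middle
- cup: bystander: white plastic cup, 72 dia x 60 high; origin at the centre of its base
- wrench: bystander: steel wrench 190 long, lying flat along its x
- jar: bystander: amber jar with red cap, 68 dia x 85 high; origin at the centre of its base
Things that resemble listed ones, but are neither listed nor needed, are in the scene too. There is more than one size of the scraper; the job needs the larger. Leave any blue or purple look-alike of the chip1 alone.

How it is judged:
By the outcome, as a careful person would: the job done as asked, in the order asked, and still so for the second after the job is handed in, with the robot touching nothing.
It also fails if it takes over 67 s, if anything falls off the work surface, if the arm or the gripper's body presses on something with over 40 N, if the wrist force passes 120 N, or if a joint passes its speed limit or range.

## Robot

A 6-joint arm with a two-finger parallel gripper is mounted at the origin on the work surface. World frame = base frame: x ahead of the robot, y to its left, z up, the work surface at z = 0. Lengths are in m, angles in rad, forces in N, time in s.
With the tool pointing down it reaches from about 0.25 to 0.775 m from the base axis. Payload 4 kg.
Tool frame: the origin (TCP) lies between the finger pads; the fingertips stand 11 mm ahead of it and the grasp point (between the pads) lies 8 mm behind it (robot.tip_extent is the z of the fingertips in the tool frame, in m); z points along the fingers, y is the line along which they close (so a half turn about z gives the same grasp; the last joint's range is limited). The gripper opens to 94 mm and grips with 3 to 60 N. Pads are 16 mm wide; open, the fingers measure 119 mm over their backs; the gripper's body (75 mm by 177 mm) begins 78 mm behind the grasp point.
Start: joints at [-0.103, 0.087, 1.371, -0, 1.684, -0.103], TCP at [0.55, -0, 0.217] pointing down, gripper open.
Joint ranges: [-3.1, 3.1], [-0.76, 2.03], [0.27, 2.55], [-1.08, 4.22], [0.17, 2.65], [-2.57, 2.57]. Speed limits (rad/s): [2.79, 2.79, 3.14, 3.14, 3.14, 3.14].

## Interface

Orientations are given as [roll, pitch, yaw] about the fixed x, y, z axes, in that order (R = Rz(yaw) Ry(pitch) Rx(roll)).
In Python, from bench import robot, imaging gives the robot as it stands.
- The arm moves only by the shell command python3 -m pendant 'ROWS'. ROWS is JSON, a list of rows, each a list of 7 numbers: the shift along the world's x, y, z in cm, then the turn, a rotation vector about the world's x, y, z in degrees, then the opening, from 0 (shut) to 1 (fully open). In form: [[dx, dy, dz, ax, ay, az, jaw], ...]. A call has 1 to 8 rows; each row shifts and turns the commanded pose from where the row before left it; what a row does not reach is not made up. A row lasts 1/10 s, in which the tool goes at most 50 mm and 8.59 degrees, less where a joint would pass 70% of its speed; a pose out of reach is approached as far as the arm can. A call is refused whole if a number of a shift passes 5 or a number of a turn 8.59, either way. A call with a gripper value outside its range is refused whole. The fingers move at their own pace and stop on an object; the grip force is fixed at half the most. Time passes only in rows, so rows that do not move let the fingers close. It gives the time, the measured TCP pose, the force, the opening and the grip force at its end, in the units of the state.
- robot.get_obs(): the state, without advancing time (a new reading comes with each control period).
- imaging.snapshot(name): name is "scene" or "side" or "wrist"; returns the picture (480x640x3 uint8, red, green, blue); there is no depth.
- imaging.camera_params(name): a dict with "camera_matrix" (3x3 intrinsics, pixels), "R" (3x3) and "t" (3): a world point X has camera coordinates R X + t. Camera axes: x right, y down, z forward; pixel columns grow to the right and rows downward; lengths in m; the calibration is good to about 2 mm. A picture is of the moment at which its call begins: read the wrist's pose just before it. camera_params takes no time and is no camera call; for the wrist camera it gives the pose at the moment of the call.
- robot.close_job(): hands the job in; it is judged then, once.
The state is a dict: "time": time; "joint_positions": joint angles; "qvel": joint speeds; "joint_torque": joint torques, N m; "tool_pos": TCP position; "ee_rot": TCP orientation; "wrist_force": force on the tool from outside, world axes, zero at the start; "wrist_torque": the same for the moment, N m; "width": finger opening in m; "finger_force": force on a finger pad.
Only numpy, scipy, OpenCV 4.12 (cv2) and the standard library are available. Lean on these libraries where they do the work, as an engineer would, in place of code of your own. Each camera call takes 0.05 s, during which the arm holds its last target. There are 200 camera calls.

## Working session

There is one attempt and no reset: what is moved stays moved. The work goes in short steps, Python scripts to look and compute and a shell command to move; the robot and the scene stay as the last step left them, time stands still between calls to the robot, and variables do not carry over. Pictures are saved under pics/ and viewed, at most 10 in all, crops included, and the job is handed in when it is done.

```bash
ls; mkdir -p pics; python3 - <<'E'
from bench import robot, imaging
import cv2,json
for n in ("scene","side"):
    cv2.imwrite(f"pics/{n}0.png",imaging.snapshot(n)[:,:,::-1])
    p=imaging.camera_params(n);print(n,p)
o=robot.get_obs();print(o)
E
```

```text
pics
scene {'camera_matrix': array([[542.44083036,   0.        , 327.33484729],
       [  0.        , 542.44083036, 243.22082996],
       [  0.        ,   0.        ,   1.        ]]), 'R': array([[ 0.66487243,  0.74695503, -0.00168396],
       [ 0.56756014, -0.50665426, -0.64898147],
       [-0.48561316,  0.43053413, -0.76080235]]), 't': array([-0.3653739 , -0.2380431 ,  1.74988121])}
side {'camera_matrix': array([[612.73717367,   0.        , 313.23911456],
       [  0.        , 612.73717367, 230.88160305],
       [  0.        ,   0.        ,   1.        ]]), 'R': array([[ 0.69874509, -0.71518348, -0.0163675 ],
       [-0.55583776, -0.5283746 , -0.64176683],
       [ 0.45033286,  0.4575291 , -0.76672514]]), 't': array([-0.35793496,  0.35880264,  1.5699974 ])}
{'time': 0.1, 'joint_positions': array([-1.03123925e-01,  8.78707020e-02,  1.37209209e+00, -1.95419889e-05,
        1.68363950e+00, -1.03089442e-01]), 'qvel': array([-0.00093768, -0.00245855, -0.00351816, -0.00018372,  0.00042631,
       -0.00029891]), 'joint_torque': array([ 2.25695316e-03, -3.41256917e+01, -3.03301656e+01,  7.19034858e-02,
        3.05556308e-02, -9.49158243e-05]), 'tool_pos': array([5.49514091e-01, 2.58790176e-05, 2.15432506e-01]), 'ee_rot': array([-3.13959168e+00, -1.87487046e-04,  1.57075948e+00]), 'wrist_force': array([ 0.16338996,  0.52331767, -0.76196212]), 'wrist_torque': array([0.01862571, 0.00518745, 0.01108396]), 'finger_force': 0.0, 'width': 0.09409688895991786}
```

View pics/scene0.png

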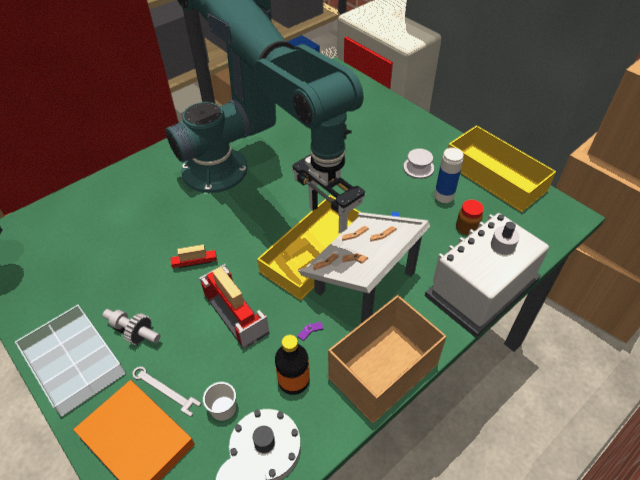

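View pics/side0.png

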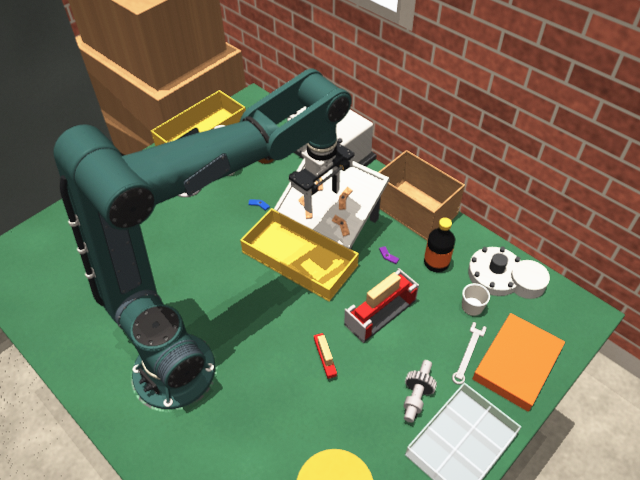

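Scene: large scraper in its cradle at about (232,300), board centre at about (368,250), tray (310,250). Side: cradle (382,302), board (333,200), tray (300,252). I'll enlarge both.

```bash
python3 - <<'E'
import cv2
a=cv2.imread("pics/scene0.png")[190:360,185:445];cv2.imwrite("pics/c1.png",cv2.resize(a,None,fx=3,fy=3,interpolation=cv2.INTER_CUBIC))
a=cv2.imread("pics/side0.png")[145:345,230:440];cv2.imwrite("pics/c2.png",cv2.resize(a,None,fx=3,fy=3,interpolation=cv2.INTER_CUBIC))
E
```

```text
(no output)
```

View pics/c1.png

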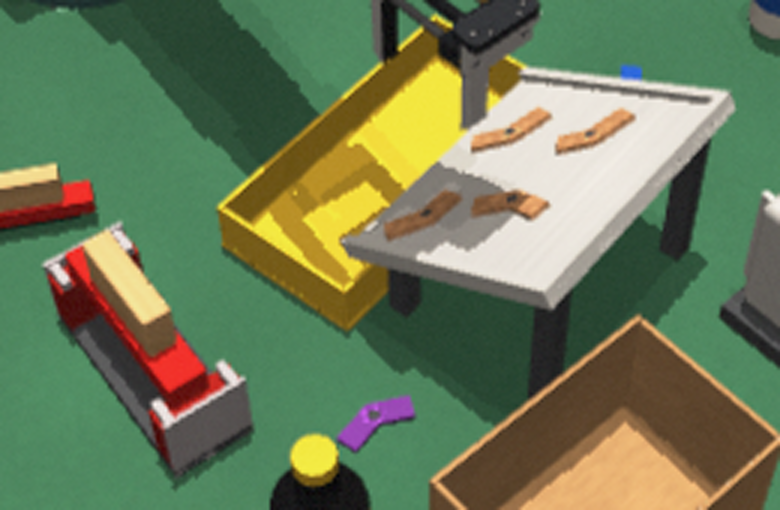

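View pics/c2.png

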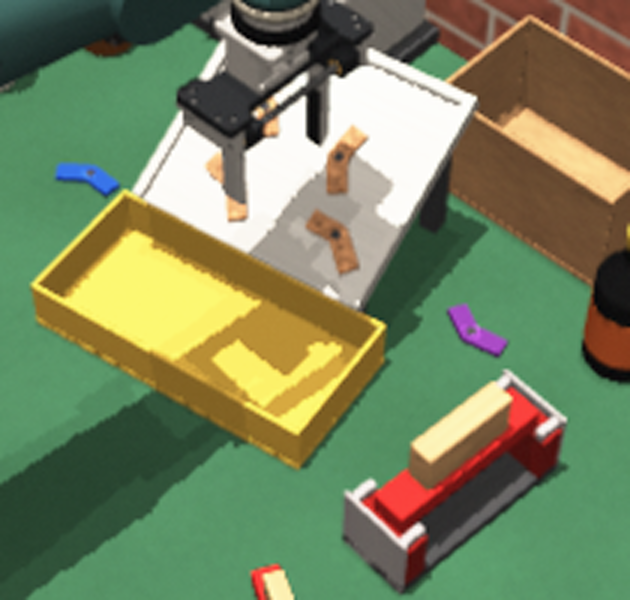

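```bash
cat > h.py <<'E'
import numpy as np, cv2
from bench import robot, imaging
def P(n):
    p=imaging.camera_params(n);return p["camera_matrix"],p["R"],p["t"]
C={n:P(n) for n in("scene","side")}
def ray(n,uv):
    K,R,t=C[n];d=R.T@np.linalg.solve(K,[uv[0],uv[1],1]);return -R.T@t,d/np.linalg.norm(d)
def tri(a,b):
    o1,d1=ray("scene",a);o2,d2=ray("side",b)
    s=np.linalg.lstsq(np.c_[d1,-d2],o2-o1,rcond=None)[0]
    p,q=o1+s[0]*d1,o2+s[1]*d2;return (p+q)/2,np.linalg.norm(p-q)
def c1(u,v):return (185+(u-1)/3,190+(v-1)/3)
def c2(u,v):return (230+(u-1)/3,145+(v-1)/3)
def onplane(n,uv,p0,nv):
    o,d=ray(n,uv);return o+d*((p0-o)@nv)/(d@nv)
E
python3 - <<'E'
from h import *
np.set_printoptions(precision=4,suppress=True)
for k,a,b in [("hFL",(147,323),(510,400)),("hFR",(173,315),(485,385)),("hNL",(83,240),(437,463)),("hNR",(108,230),(412,450)),
 ("blkF-y",(163,393),(540,408)),("bd topR",(550,297),(475,97)),("bd lowR",(343,240),(360,305)),("bd lowL",(523,68),(135,195)),
 ("tray near-y top",(348,318),(303,445)),("tray -y far",(0,0),(385,327)),("tray near+y",(219,210),(0,0)),
 ("cr F-y top",(165,432),(563,415))]:
    if 0 in a or 0 in b: continue
    print(k,*tri(c1(*a),c2(*b)))
E
```

```text
hFL [ 0.5421 -0.285   0.1354] 0.0009735450679484874
hFR [ 0.5437 -0.2598  0.128 ] 0.005443028981363649
hNL [ 0.4466 -0.2813  0.1417] 0.006579782445595658
hNR [ 0.4457 -0.2565  0.1347] 0.0033947321130787067
blkF-y [ 0.5776 -0.2982  0.0959] 0.006384594049238815
bd topR [ 0.7578 -0.0622  0.1901] 0.003106015899579664
bd lowR [ 0.5555 -0.1009  0.0947] 0.0009215083628386859
bd lowL [0.5088 0.1534 0.0897] 0.0007218733828564316
tray near-y top [ 0.5071 -0.0702 -0.1073] 0.01223752160442894
cr F-y top [ 0.5968 -0.3121  0.0781] 0.008039814411671295
```

Handle triangulates to a centre of about (0.495,-0.270), top z≈0.136 (0.140 expected), axis near world x. The board's low-edge corners are 259 mm apart (260 expected), yaw ≈10.4°. Next I'll move above the cradle and refine with the wrist camera.

```bash
python3 -m pendant '[[-0.5,-2.5,0.8,0,0,-8.5,1],[-0.5,-2.5,0.8,0,0,-8.5,1],[-0.5,-2.5,0.8,0,0,-8.5,1],[-0.5,-2.5,0.8,0,0,-8.5,1],[-0.5,-2.5,0.8,0,0,-8.5,1],[-0.5,-2.5,0.8,0,0,-8.5,1],[-0.5,-2.5,0.8,0,0,-8.5,1],[-0.5,-2.5,0.8,0,0,-8.5,1]]'
python3 -m pendant '[[-0.5,-2.5,0.8,0,0,-8,1],[-0.5,-2.5,0.8,0,0,-8,1],[-0.5,-2,0,0,0,-7,1],[0,0,0,0,0,0,1],[0,0,0,0,0,0,1]]'
python3 - <<'E'
from h import *
np.set_printoptions(precision=4,suppress=True)
K,R,t=P("wrist");print(K,R,-R.T@t)
cv2.imwrite("pics/w1.png",imaging.snapshot("wrist")[:,:,::-1])
np.savez("w1.npz",K=K,R=R,t=t);print(robot.get_obs()["joint_positions"])
cv2.imwrite("pics/scene1.png",imaging.snapshot("scene")[:,:,::-1]);cv2.imwrite("pics/side1.png",imaging.snapshot("side")[:,:,::-1])
E
```

```text
time: 0.9
tool_pos: [0.5095, -0.2009, 0.2802]
ee_rot: [-3.141, 0.001, 0.378]
wrist_force: [-0.2, 0.1, 0.2]
width: 0.0941
finger_force: 0.0
time: 1.4
tool_pos: [0.4948, -0.2697, 0.2957]
ee_rot: [-3.14, 0.001, -0.016]
wrist_force: [0.3, -0.4, 0.0]
width: 0.094
finger_force: 0.0
[[368.9222   0.     317.9361]
 [  0.     368.9222 246.0016]
 [  0.       0.       1.    ]] [[-0.0145 -0.9999 -0.    ]
 [-0.9612  0.0139  0.2756]
 [-0.2756  0.004  -0.9613]] [ 0.5757 -0.2724  0.4658]
[-0.5991  0.1174  1.1819  0.0006  1.8437  0.987 ]
```

View pics/w1.png

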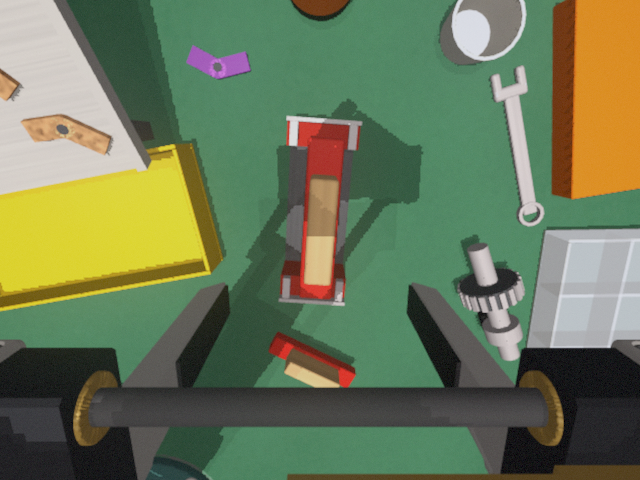

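```bash
python3 - <<'E'
from h import *
np.set_printoptions(precision=4,suppress=True)
w=np.load("w1.npz");C["wrist"]=(w["K"],w["R"],w["t"])
def pl(uv,z):return onplane("wrist",uv,np.array([0,0,z]),np.array([0,0,1.]))
n1,n2,f1,f2=[pl(u,.14) for u in [(304.5,285),(332,285.5),(310,177),(339.5,178)]]
print("handle",n1,n2,f1,f2);c=(n1+n2+f1+f2)/4;ax=(f1+f2-n1-n2)/2;print("c",c,"L",np.linalg.norm(ax),"yaw",np.degrees(np.arctan2(ax[1],ax[0])))
def lsq(*obs):
    A=np.zeros((3,3));b=np.zeros(3)
    for n,uv in obs:
        o,d=ray(n,uv);M=np.eye(3)-np.outer(d,d);A+=M;b+=M@o
    p=np.linalg.solve(A,b);return p,[round(1e3*np.linalg.norm((np.eye(3)-np.outer(ray(n,u)[1],ray(n,u)[1]))@(p-ray(n,u)[0])),1) for n,u in obs]
print("FL(-y far)",lsq(("scene",c1(147,323)),("side",c2(510,400)),("wrist",(339.5,178))))
print("FR",lsq(("scene",c1(173,315)),("side",c2(485,385)),("wrist",(310,177))))
print("NL",lsq(("scene",c1(83,240)),("side",c2(437,463)),("wrist",(332,285.5))))
print("NR",lsq(("scene",c1(108,230)),("side",c2(412,450)),("wrist",(304.5,285))))
print("lowR",lsq(("scene",c1(343,240)),("side",c2(360,305)),("wrist",(148,164))))
print("stops far",pl((288,117),.077),pl((361,122),.077),"near",pl((282,300),.077),pl((344,304),.077))
print("blk far end",pl((309,138),.092),pl((345,139),.092),"near",pl((299,296),.092),pl((335,298),.092))
print("tray",pl((220,268),.058),pl((192,144),.058))
E
```

```text
handle [ 0.4441 -0.2577  0.14  ] [ 0.4432 -0.2838  0.14  ] [ 0.545 -0.265  0.14 ] [ 0.5438 -0.2907  0.14  ]
c [ 0.494  -0.2743  0.14  ] L 0.1010048941106519 yaw -4.034568359035408
FL(-y far) (array([ 0.5427, -0.2873,  0.1371]), [np.float64(2.3), np.float64(2.0), np.float64(3.6)])
FR (array([ 0.5438, -0.2618,  0.1293]), [np.float64(1.6), np.float64(4.3), np.float64(3.0)])
NL (array([ 0.4459, -0.2824,  0.1431]), [np.float64(4.1), np.float64(2.8), np.float64(1.9)])
NR (array([ 0.4446, -0.2571,  0.1359]), [np.float64(2.5), np.float64(1.7), np.float64(2.0)])
lowR (array([ 0.5555, -0.1021,  0.0943]), [np.float64(1.7), np.float64(0.8), np.float64(2.4)])
stops far [ 0.5984 -0.2429  0.077 ] [ 0.5926 -0.3157  0.077 ] near [ 0.4006 -0.2287  0.077 ] [ 0.3946 -0.2997  0.077 ]
blk far end [ 0.578  -0.2637  0.092 ] [ 0.5765 -0.2987  0.092 ] near [ 0.4118 -0.2492  0.092 ] [ 0.4089 -0.2887  0.092 ]
tray [ 0.4337 -0.1557  0.058 ] [ 0.5738 -0.1382  0.058 ]
```

```bash
python3 - <<'E'
import cv2,numpy as np
a=cv2.imread("pics/scene1.png")[170:330,250:450];b=cv2.imread("pics/side1.png")[125:285,230:400]
f=lambda x:cv2.resize(x,None,fx=2.1,fy=2.1*1.6,interpolation=cv2.INTER_CUBIC) if 0 else cv2.resize(x,None,fx=2.15,fy=2.15,interpolation=cv2.INTER_CUBIC)
cv2.imwrite("pics/c3.png",np.hstack([f(a),f(b)]))
E
```

```text
(no output)
```

View pics/c3.png

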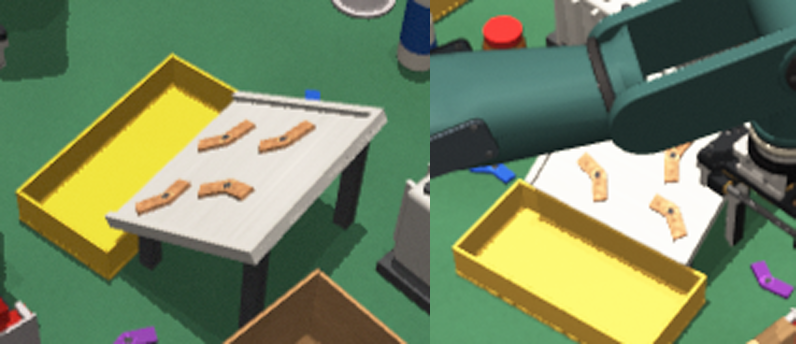

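```bash
cat > board.py <<'E'
from h import *
from scipy.optimize import least_squares
from scipy.spatial.transform import Rotation as Ro
w=np.load("w1.npz");C["wrist"]=(w["K"],w["R"],w["t"])
c3=lambda u,v:(250+u/2.15,170+v/2.15)
hx,hy=.115,.13
obs=[("scene",c1(343,240),(-hx,-hy,.008)),("side",c2(360,305),(-hx,-hy,.008)),("wrist",(148,164),(-hx,-hy,.008)),
("scene",c1(550,297),(hx,-hy,.008)),("side",c2(475,97),(hx,-hy,.008)),
("scene",c1(523,68),(-hx,hy,.008)),("side",c2(135,195),(-hx,hy,.008)),("scene",c3(386,108),(hx,hy,.008)),("scene",c3(233,93),(-hx,hy,.008))]
def pose(q):return Ro.from_euler("xyz",[0,-np.radians(27),q[3]]).as_matrix(),q[:3]
def res(q):
    B,p=pose(q);r=[]
    for n,uv,X in obs:
        K,R,t=C[n];y=K@(R@(B@np.array(X)+p)+t);r+=list(y[:2]/y[2]-uv)
    return np.array(r)
s=least_squares(res,[.633,.0445,.14,np.radians(10)],loss="soft_l1");Q=s.x;B,p0=pose(Q)
np.savez("b.npz",B=B,p=p0)
E
python3 - <<'E'
from board import *
np.set_printoptions(precision=4,suppress=True)
print(Q[:3],np.degrees(Q[3]));print(res(Q).reshape(-1,2).round(1).tolist());print(B)
# chips
c3b=lambda u,v:(230+(u-430)/2.15,125+v/2.15)
for n,l in (("scene",[c3(228,136),c3(287,137),c3(165,195),c3(228,186)]),("side",[c3b(598,176),c3b(668,212),c3b(675,155)])):
    for uv in l: print(n,(1e3*(B.T@(onplane(n,uv,p0+B[:,2]*.006,B[:,2])-p0))).round(0))
# chip corner extents from scene: ends
for uv in [(255,123),(198,146),(315,125),(258,148),(190,183),(137,212),(252,190),(200,186)]: print("end",(1e3*(B.T@(onplane("scene",c3(*uv),p0+B[:,2]*.006,B[:,2])-p0))).round(0))
E
python3 -m pendant '[[0,-0.45,-3.0,0,0,-3,1],[0,0,-3.0,0,0,0,1],[0,0,-3.0,0,0,0,1],[0,0,-3.0,0,0,0,1],[0,0,0,0,0,0,1],[0,0,0,0,0,0,1]]'
```

```text
[0.6365 0.0455 0.1335] 10.424574456313302
[[-0.1, 1.8], [0.0, 1.4], [-0.6, -0.4], [-0.4, -0.9], [0.9, 0.2], [0.1, 0.2], [-0.3, 0.1], [-1.3, -0.1], [0.7, -0.7]]
[[ 0.8763 -0.1809 -0.4465]
 [ 0.1612  0.9835 -0.0821]
 [ 0.454   0.      0.891 ]]
scene [-60.  46.   6.]
scene [23. 59.  6.]
scene [-67. -72.   6.]
scene [  7. -38.   6.]
side [-63.  42.   6.]
side [-65. -71.   6.]
side [  8. -40.   6.]
end [-40.  76.   6.]
end [-89.  20.   6.]
end [45. 87.  6.]
end [-2. 33.  6.]
end [-48. -45.   6.]
end [ -82. -108.    6.]
end [ 42. -38.   6.]
end [-31. -47.   6.]
time: 2.15
tool_pos: [0.4952, -0.2737, 0.1767]
ee_rot: [-3.141, 0.001, -0.068]
wrist_force: [0.5, -0.6, 1.1]
width: 0.094
finger_force: 0.0
```

The board fit is within 2 px: centre (0.6365,0.0455,0.1335), yaw 10.4°. The chips lie at board y from -115 to +90 and x up to 45, so two strokes centred at y=±54 should cover them. Next: descend and grasp.

```bash
python3 -m pendant '[[-0.1,-0.05,-2.2,0,0,0,1],[0,0,-2.2,0,0,0,1],[0,0,-2.2,0,0,0,1],[0,0,0,0,0,0,1],[0,0,0,0,0,0,0],[0,0,0,0,0,0,0],[0,0,0,0,0,0,0],[0,0,0,0,0,0,0]]'
python3 -m pendant '[[0,0,0,0,0,0,0],[0,0,0,0,0,0,0],[0,0,0,0,0,0,0],[0,0,0,0,0,0,0]]'
python3 -c "
from h import *
print(robot.get_obs())"
```

```text
time: 2.95
tool_pos: [0.4947, -0.2754, 0.112]
ee_rot: [3.14, -0.002, -0.07]
wrist_force: [0.8, -0.4, -0.5]
width: 0.0652
finger_force: 0.0
time: 3.35
tool_pos: [0.494, -0.275, 0.1104]
ee_rot: [-3.142, 0.0, -0.07]
wrist_force: [-0.3, 0.4, 0.3]
width: 0.0334
finger_force: 0.0
{'time': 3.35, 'joint_positions': array([-6.08226077e-01,  1.65289021e-01,  1.49589075e+00, -7.32692365e-05,
        1.48055351e+00,  1.03241775e+00]), 'qvel': array([-0.00041107, -0.00022553,  0.00128693, -0.0003307 , -0.0006361 ,
       -0.00047301]), 'joint_torque': array([ 1.60344105e-03, -3.62986028e+01, -2.92150497e+01,  5.13556553e-02,
       -5.46727516e-02,  1.09769289e-04]), 'tool_pos': array([ 0.49395089, -0.27499051,  0.11044438]), 'ee_rot': array([-3.14158319e+00,  1.58152687e-04, -6.98408912e-02]), 'wrist_force': array([-0.34494341,  0.36514928,  0.31514887]), 'wrist_torque': array([ 0.08107681,  0.10661289, -0.00298766]), 'finger_force': 0.0, 'width': 0.033367678723852816}
```

```bash
python3 -m pendant '[[0,0,0,0,0,0,0],[0,0,0,0,0,0,0],[0,0,0,0,0,0,0],[0,0,0,0,0,0,0]]'
python3 -m pendant '[[0,0,2,0,0,0,0],[0,0,2,0,0,0,0],[0,0,2,0,0,0,0],[0,0,2,0,0,0,0],[0,0,2,0,0,0,0],[0,0,2,0,0,0,0],[0,0,0,0,0,0,0],[0,0,0,0,0,0,0]]'
python3 - <<'E'
from h import *
cv2.imwrite("pics/w2.png",imaging.snapshot("wrist")[:,:,::-1]);s=imaging.snapshot("scene")[:,:,::-1];cv2.imwrite("pics/scene2.png",s)
d=imaging.snapshot("side")[:,:,::-1];cv2.imwrite("pics/side2.png",d)
f=lambda x:cv2.resize(x,(400,400),interpolation=cv2.INTER_CUBIC)
cv2.imwrite("pics/c4.png",np.hstack([f(s[180:340,160:320]),f(d[180:340,290:450])]))
E
```

```text
time: 3.75
tool_pos: [0.4942, -0.2743, 0.1106]
ee_rot: [-3.141, -0.0, -0.069]
wrist_force: [-0.5, 4.7, 2.7]
width: 0.0259
finger_force: 30.0
time: 4.55
tool_pos: [0.4936, -0.2756, 0.2291]
ee_rot: [3.141, 0.002, -0.071]
wrist_force: [-0.2, 0.1, -4.8]
width: 0.0263
finger_force: 30.0
```

View pics/c4.png

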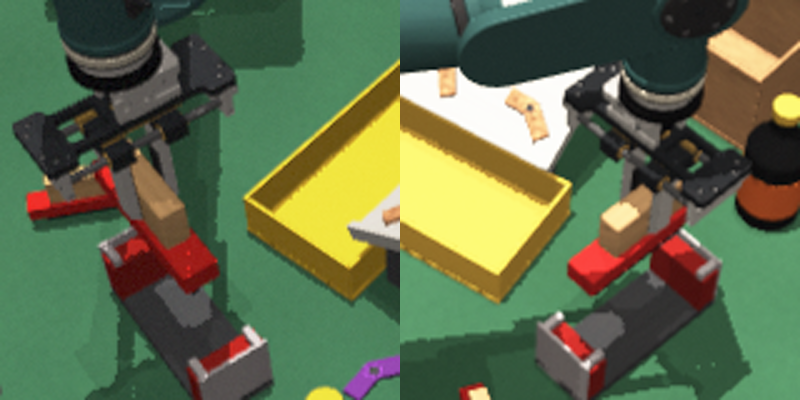

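The scraper is held level and clear of the cradle. I'll raise it and swing over the board, with a yaw of +104.4° and a tilt of 27°.

```bash
python3 -m pendant '[[0,0,5,0,0,0,0],[0,0,5,0,0,0,0],[1.1,2.9,0,0,0,8,0],[1.1,2.9,0,0,0,8,0],[1.1,2.9,0,0,0,8,0],[1.1,2.9,0,0,0,8,0],[1.1,2.9,0,0,0,8,0],[1.1,2.9,0,0,0,8,0]]'
python3 -m pendant '[[1.1,2.9,0,0,0,8,0],[1.1,2.9,0,0,0,8,0],[1.1,2.9,0,0,0,8,0],[1.1,2.9,0,0,0,8,0],[1.1,2.9,0,0,0,8,0],[1.1,2.9,0,0,0,8,0],[1.1,2.9,0,0,0,8,0],[0,0,0,0,0,0.4,0]]'
python3 -m pendant '[[0,0,0,1.22,-6.64,0,0],[0,0,0,1.22,-6.64,0,0],[0,0,0,1.22,-6.64,0,0],[0,0,0,1.22,-6.64,0,0],[0,0,0,0,0,0,0],[0,0,0,0,0,0,0],[0,0,0,0,0,0,0]]'
cat > err.py <<'E'
import sys
from h import *
from scipy.spatial.transform import Rotation as Ro
b=np.load("b.npz");B,p=b["B"],b["p"];o=robot.get_obs()
Rt=Ro.from_euler("xyz",o["ee_rot"]);T=np.c_[B[:,1],B[:,0],-B[:,2]]
l=(B.T@(o["tool_pos"]-p)*1e3).round(1);print("t",o["time"],"TCP in board mm",l,"F board",(B.T@o["wrist_force"]).round(2),"M board",(B.T@o["wrist_torque"]).round(2))
if len(sys.argv)>1:
    tgt=np.array([float(a) for a in sys.argv[1:4]]);print("shift cm",((p+B@(tgt/1e3)-o["tool_pos"])*100).round(2),"turn",np.degrees((Ro.from_matrix(T)*Rt.inv()).as_rotvec()).round(2),"q",o["joint_positions"].round(2))
E
python3 err.py 75 54 120
```

```text
time: 5.5
tool_pos: [0.5601, -0.0999, 0.3288]
ee_rot: [-3.14, 0.002, 0.773]
wrist_force: [0.6, 0.4, -5.0]
width: 0.0253
finger_force: 30.0
time: 6.3
tool_pos: [0.6376, 0.106, 0.3273]
ee_rot: [-3.138, -0.002, 1.76]
wrist_force: [-0.4, -0.9, -4.3]
width: 0.0258
finger_force: 30.0
time: 7.0
tool_pos: [0.6382, 0.1017, 0.3317]
ee_rot: [2.67, 0.0, 1.752]
wrist_force: [-0.1, -0.1, -4.2]
width: 0.0257
finger_force: 30.0
t 7.0 TCP in board mm [100.5  54.9 171.2] F board [-1.99 -0.08 -3.74] M board [-0.03  0.59 -0.04]
shift cm [ 0.07 -0.08 -5.72] turn [0.01 0.03 0.06] q [ 0.04 -0.04  1.35  0.07  1.37 -0.14]
```

```bash
python3 -m pendant '[[0.25,0.01,-2.4,0,0,0,0],[0.25,0.01,-2.4,0,0,0,0],[0.24,0.02,-2.26,0,0,0,0],[0,0,0,0,0,0,0],[0,0,0,0,0,0,0],[0,0,0,0,0,0,0]]'; python3 err.py 75 54 95
python3 -m pendant '[[0.223,0.041,-0.445,0,0,0,0],[0.223,0.041,-0.445,0,0,0,0],[0,0,0,0,0,0,0]]'; python3 err.py 75 54 95
```

```text
time: 7.6
tool_pos: [0.6461, 0.1025, 0.2629]
ee_rot: [2.666, 0.0, 1.752]
wrist_force: [-0.2, 0.7, -5.2]
width: 0.0258
finger_force: 30.0
t 7.6 TCP in board mm [ 76.4  54.3 106.4] F board [-2.42  0.69 -4.57] M board [0.03 0.6  0.05]
shift cm [ 0.39  0.05 -1.08] turn [-0.02  0.25  0.03] q [ 0.04 -0.03  1.47  0.07  1.23 -0.15]
time: 7.9
tool_pos: [0.6487, 0.1032, 0.2502]
ee_rot: [2.672, -0.0, 1.752]
wrist_force: [0.1, 0.3, -4.7]
width: 0.0254
finger_force: 30.0
t 7.9 TCP in board mm [73.  54.5 93.8] F board [-2.02  0.27 -4.25] M board [0.03 0.66 0.01]
shift cm [ 0.13 -0.03  0.2 ] turn [-0.   -0.07  0.02] q [ 0.04 -0.02  1.48  0.07  1.21 -0.15]
```

```bash
python3 -m pendant '[[0.23,0.025,-0.21,0,0,0,0],[0,0,0,0,0,0,0]]' >/dev/null; python3 err.py
python3 -m pendant '[[0.134,0.025,-0.267,0,0,0,0],[0,0,0,0,0,0,0]]'>/dev/null; python3 err.py
```

```text
t 8.1 TCP in board mm [74.4 54.3 91.2] F board [-1.56  0.45 -4.17] M board [-0.02  0.63  0.02]
t 8.3 TCP in board mm [74.2 54.3 88.1] F board [-2.34  0.11 -3.43] M board [0.05 0.64 0.02]
```

```bash
python3 -m pendant '[[0.134,0.025,-0.267,0,0,0,0],[0,0,0,0,0,0,0]]' >/dev/null; python3 err.py
python3 -m pendant '[[0.134,0.025,-0.267,0,0,0,0],[0,0,0,0,0,0,0]]'>/dev/null; python3 err.py
```

```text
t 8.5 TCP in board mm [74.2 54.3 85. ] F board [-1.75  0.55 -3.71] M board [-0.04  0.66 -0.02]
t 8.7 TCP in board mm [74.8 54.3 82.4] F board [-1.48 -0.28 -2.72] M board [-0.04  0.6  -0.03]
```

```bash
python3 -m pendant '[[0.067,0.012,-0.134,0,0,0,0],[0,0,0,0,0,0,0]]' >/dev/null; python3 err.py
python3 -m pendant '[[0.067,0.012,-0.134,0,0,0,0],[0,0,0,0,0,0,0]]'>/dev/null; python3 err.py
```

```text
t 8.9 TCP in board mm [74.9 54.4 81.4] F board [-2.76  0.44 -1.19] M board [-0.04  0.74 -0.03]
t 9.1 TCP in board mm [74.9 54.5 80.2] F board [-3.65  1.06  1.22] M board [ 0.01  0.83 -0.02]
```

Contact is at TCP height ≈82.7, so the blade reaches about 38 mm, within the stated range. I'll press to about 4 mm compression and stroke in checked segments.

```bash
python3 -m pendant '[[0.05,0.01,-0.107,0,0,0,0],[-0.55,-0.1,-0.284,0,0,0,0],[-1.095,-0.202,-0.568,0,0,0,0]]' >/dev/null; python3 err.py
python3 -m pendant '[[-1.095,-0.202,-0.568,0,0,0,0],[-1.095,-0.202,-0.568,0,0,0,0]]'>/dev/null; python3 err.py 25 54 79
```

```text
t 9.4 TCP in board mm [58.9 53.9 80. ] F board [0.47 0.15 1.63] M board [-0.16  0.    0.08]
t 9.6 TCP in board mm [32.8 53.8 79.8] F board [ 0.7  -0.42  1.67] M board [-0.25 -0.04  0.03]
shift cm [-0.65 -0.1  -0.43] turn [0.01 0.38 0.04] q [ 0.03 -0.08  1.61  0.08  1.14 -0.17]
```

```bash
python3 -m pendant '[[-1.08,-0.2,-0.6,0,0,0,0],[-1.095,-0.202,-0.568,0,0,0,0],[-1.095,-0.202,-0.568,0,0,0,0]]' >/dev/null; python3 err.py
python3 -m pendant '[[-1.095,-0.202,-0.568,0,0,0,0],[-1.095,-0.202,-0.568,0,0,0,0],[-1.095,-0.202,-0.568,0,0,0,0]]'>/dev/null; python3 err.py -60 54 79
```

```text
t 9.9 TCP in board mm [-4.5 53.7 79.6] F board [0.91 0.24 2.83] M board [-0.17 -0.1  -0.03]
t 10.2 TCP in board mm [-41.9  53.7  79.6] F board [ 0.77 -0.24  1.64] M board [-0.15 -0.12  0.05]
shift cm [-1.57 -0.26 -0.88] turn [0.01 0.43 0.04] q [ 0.   -0.22  1.8   0.09  1.09 -0.2 ]
```

```bash
python3 -m pendant '[[-1.09,-0.2,-0.58,0,0,0,0],[-1.095,-0.202,-0.568,0,0,0,0],[-1.095,-0.202,-0.568,0,0,0,0]]' >/dev/null; python3 err.py
python3 -m pendant '[[-1.095,-0.202,-0.568,0,0,0,0],[-1.095,-0.202,-0.568,0,0,0,0],[-1.095,-0.202,-0.568,0,0,0,0],[-1.095,-0.202,-0.568,0,0,0,0],[0,0,0,0,0,0,0]]'>/dev/null; python3 err.py -135 54 79
python3 - <<'E'
from h import *
s=imaging.snapshot("scene")[:,:,::-1];d=imaging.snapshot("side")[:,:,::-1]
f=lambda x:cv2.resize(x,(400,320),interpolation=cv2.INTER_CUBIC)
cv2.imwrite("pics/c5.png",np.hstack([f(s[170:330,250:450]),f(d[125:285,230:430])]))
E
```

```text
t 10.5 TCP in board mm [-79.6  53.7  79.3] F board [ 0.84 -0.08  1.95] M board [-0.23 -0.2   0.11]
t 11.0 TCP in board mm [-138.5   55.1   74.9] F board [-1.92  0.22 -4.22] M board [ 0.04  0.65 -0.04]
shift cm [ 0.14 -0.08  0.52] turn [-0.02 -0.64  0.02] q [-0.04 -0.39  2.02  0.11  1.07 -0.25]
```

View pics/c5.png

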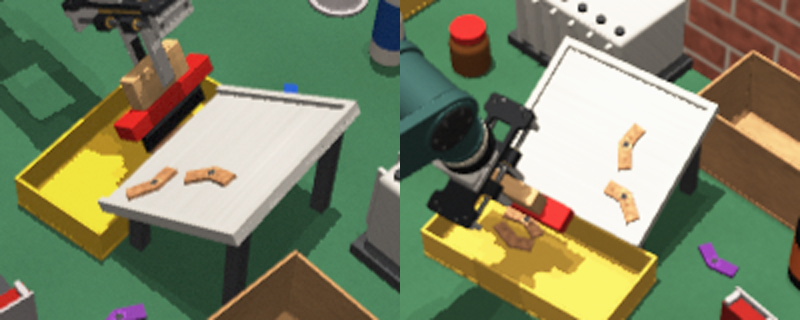

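Two chips have gone into the tray and two remain on the -y half. Lifting, then back to the top at y=-54.

```bash
python3 -m pendant '[[-0.9,-0.16,1.78,0,0,0,0],[-0.9,-0.16,1.78,0,0,0,0],[0,0,0,0,0,0,0]]' >/dev/null; python3 err.py 75 -54 112
```

```text
t 11.4 TCP in board mm [-129.7   54.1  119.6] F board [-1.54 -0.37 -3.36] M board [ 0.03  0.53 -0.01]
shift cm [20.23 -7.27  8.62] turn [-0.01  0.27  0.04] q [-0.05 -0.46  1.98  0.12  1.17 -0.26]
```

```bash
python3 -m pendant '[[2.9,-1.04,1.3,0,0,0,0],[2.9,-1.04,1.3,0,0,0,0],[2.9,-1.04,1.3,0,0,0,0],[2.9,-1.04,1.3,0,0,0,0],[2.9,-1.04,1.3,0,0,0,0],[2.9,-1.04,1.3,0,0,0,0],[2.83,-1.03,0.82,0,0,0,0],[0,0,0,0,0,0,0]]' >/dev/null;python3 -m pendant '[[0,0,0,0,0,0,0],[0,0,0,0,0,0,0]]' >/dev/null; python3 err.py 75 -54 86
```

```text
t 12.4 TCP in board mm [ 71.  -53.2 108.5] F board [-1.78  0.37 -3.87] M board [-0.01  0.64 -0.01]
shift cm [ 1.36  0.17 -1.82] turn [-0.05 -0.21  0.  ] q [-0.17 -0.    1.45  0.17  1.26 -0.37]
```

```bash
python3 -m pendant '[[0.7,0.08,-0.9,0,0,0,0],[0.66,0.08,-0.9,0,0,0,0],[0,0,0,0,0,0,0],[0,0,0,0,0,0,0]]' >/dev/null; python3 err.py 75 -54 86
python3 -m pendant '[[0.134,0.025,-0.267,0,0,0,0],[0,0,0,0,0,0,0]]'>/dev/null; python3 err.py 75 -54 80
python3 -m pendant '[[0.067,0.012,-0.134,0,0,0,0],[0,0,0,0,0,0,0]]' >/dev/null; python3 err.py 75 -54 80
```

```text
t 12.8 TCP in board mm [ 75.9 -54.2  87. ] F board [-0.77  0.52 -4.33] M board [ 0.    0.63 -0.01]
shift cm [-0.04  0.02 -0.13] turn [-0.02 -0.11  0.  ] q [-0.17  0.03  1.45  0.17  1.23 -0.37]
t 13.0 TCP in board mm [ 76.8 -54.6  85. ] F board [-2.69 -0.14 -4.17] M board [0.   0.61 0.03]
shift cm [ 0.05  0.07 -0.53] turn [-0.    0.01  0.02] q [-0.17  0.03  1.45  0.17  1.22 -0.37]
t 13.2 TCP in board mm [ 76.9 -54.7  83.6] F board [-2.24  0.31 -3.59] M board [0.02 0.64 0.04]
shift cm [-0.02  0.06 -0.4 ] turn [-0.    0.02  0.03] q [-0.17  0.04  1.45  0.17  1.22 -0.37]
```

```bash
python3 -m pendant '[[0.08,0.02,-0.18,0,0,0,0],[0,0,0,0,0,0,0]]' >/dev/null; python3 err.py 
python3 -m pendant '[[0.08,0.02,-0.18,0,0,0,0],[0,0,0,0,0,0,0]]' >/dev/null; python3 err.py 75 -54 80
```

```text
t 13.4 TCP in board mm [ 77.1 -54.6  82. ] F board [-2.62  0.98 -0.99] M board [ 0.01  0.82 -0.01]
t 13.6 TCP in board mm [ 77.1 -54.5  80.3] F board [-3.59  1.33  1.61] M board [-0.02  0.92 -0.08]
shift cm [-0.18  0.02 -0.13] turn [0.   0.07 0.02] q [-0.16  0.04  1.45  0.17  1.21 -0.37]
```

Same contact height as before. Now the second stroke.

```bash
python3 -m pendant '[[0.05,0.01,-0.107,0,0,0,0],[-0.55,-0.1,-0.284,0,0,0,0],[-1.095,-0.202,-0.568,0,0,0,0]]' >/dev/null; python3 err.py
python3 -m pendant '[[-1.095,-0.202,-0.568,0,0,0,0],[-1.095,-0.202,-0.568,0,0,0,0]]'>/dev/null; python3 err.py 25 -54 79
```

```text
t 13.9 TCP in board mm [ 61.4 -55.1  80.3] F board [ 0.96 -0.2   2.54] M board [-0.   -0.14  0.07]
t 14.1 TCP in board mm [ 35.6 -54.8  80.1] F board [2.01 0.68 2.94] M board [ 0.04 -0.32  0.12]
shift cm [-0.89 -0.08 -0.58] turn [0.   0.46 0.02] q [-0.19 -0.04  1.57  0.18  1.17 -0.41]
```

```bash
python3 -m pendant '[[-1.095,-0.2,-0.568,0,0,0,0],[-1.095,-0.202,-0.568,0,0,0,0],[-1.095,-0.202,-0.568,0,0,0,0]]' >/dev/null; python3 err.py
python3 -m pendant '[[-1.095,-0.202,-0.568,0,0,0,0],[-1.095,-0.202,-0.568,0,0,0,0],[-1.095,-0.202,-0.568,0,0,0,0]]'>/dev/null; python3 err.py -60 -54 79
```

```text
t 14.4 TCP in board mm [ -1.5 -54.4  80.3] F board [2.44 2.43 1.77] M board [ 0.32 -0.48  0.21]
t 14.7 TCP in board mm [-38.5 -54.   80.3] F board [3.81 3.39 2.38] M board [ 0.59 -0.73  0.33]
shift cm [-1.82 -0.33 -1.09] turn [-0.08  0.57 -0.03] q [-0.25 -0.17  1.76  0.22  1.13 -0.48]
```

A sideways force is building up, so I'll look before going on.

```bash
python3 - <<'E'
from h import *
s=imaging.snapshot("scene")[:,:,::-1];d=imaging.snapshot("side")[:,:,::-1]
f=lambda x:cv2.resize(x,(400,480),interpolation=cv2.INTER_CUBIC)
cv2.imwrite("pics/c6.png",np.hstack([f(s[205:325,260:360]),f(d[155:275,290:390])]))
E
python3 err.py
```

```text
t 14.8 TCP in board mm [-41.1 -53.9  79.5] F board [-0.08  3.63  3.29] M board [0.51 0.15 0.2 ]
```

View pics/c6.png

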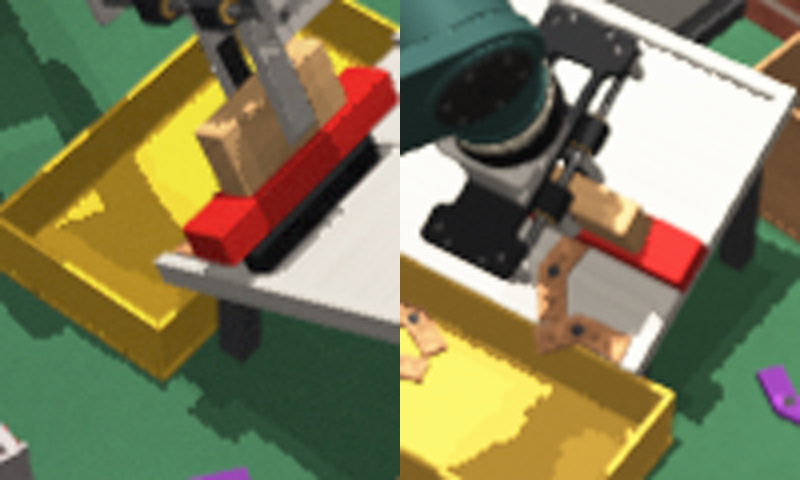

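Both chips lie ahead of the blade at the low edge, and the blade end is rubbing the -y lip. I'll ease 3 mm towards +y while continuing.

```bash
python3 -m pendant '[[-0.6,0.05,-0.284,0,0,0,0],[-1.12,-0.054,-0.568,0,0,0,0]]' >/dev/null; python3 err.py
python3 -m pendant '[[-1.095,-0.202,-0.568,0,0,0,0],[-1.095,-0.202,-0.568,0,0,0,0]]'>/dev/null; python3 err.py -135 -51 79
```

```text
t 15.0 TCP in board mm [-58.4 -52.7  79.8] F board [ 0.98 -0.45  2.91] M board [-0.32 -0.36  0.04]
t 15.2 TCP in board mm [-85.4 -52.2  79.1] F board [1.91 0.01 3.97] M board [-0.24 -0.46  0.07]
shift cm [-4.36 -0.68 -2.26] turn [0.06 0.19 0.05] q [-0.29 -0.25  1.86  0.23  1.11 -0.52]
```

```bash
python3 -m pendant '[[-1.095,-0.202,-0.568,0,0,0,0],[-1.095,-0.202,-0.568,0,0,0,0],[-1.095,-0.202,-0.568,0,0,0,0],[-1.095,-0.202,-0.568,0,0,0,0],[0,0,0,0,0,0,0],[0,0,0,0,0,0,0]]' >/dev/null; python3 err.py
python3 -m pendant '[[-0.9,-0.16,1.78,0,0,0,0],[-0.9,-0.16,1.78,0,0,0,0],[-0.9,-0.16,1.78,0,0,0,0],[0,0,0,0,0,0,0],[0,0,0,0,0,0,0]]' >/dev/null; python3 err.py
python3 - <<'E'
from h import *
s=imaging.snapshot("scene")[:,:,::-1];d=imaging.snapshot("side")[:,:,::-1]
f=lambda x:cv2.resize(x,(400,320),interpolation=cv2.INTER_CUBIC)
cv2.imwrite("pics/c7.png",np.hstack([f(s[170:330,250:450]),f(d[125:285,230:430])]))
E
```

```text
t 15.8 TCP in board mm [-139.2  -50.7   76.5] F board [-1.2  -0.5  -4.02] M board [ 0.02  0.57 -0.01]
t 16.3 TCP in board mm [-136.5  -51.3  137.9] F board [-2.53  0.72 -4.51] M board [-0.02  0.64 -0.01]
```

View pics/c7.png

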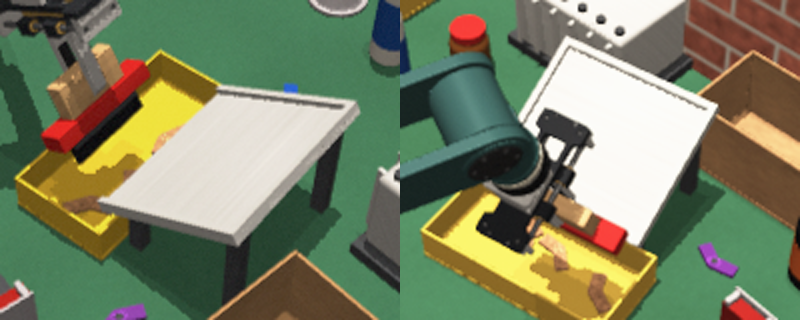

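All four chips are off the board and in the tray, as far as the arm lets me see. Returning to the cradle: raise, untilt, yaw back by -104.4°.

```bash
cat > err2.py <<'E'
import sys
from h import *
from scipy.spatial.transform import Rotation as Ro
o=robot.get_obs();Rt=Ro.from_euler("xyz",o["ee_rot"]);T=Ro.from_euler("xyz",[np.pi,0,-0.07])
tgt=np.array([float(a) for a in sys.argv[1:4]])
print("t",o["time"],"pos",o["tool_pos"].round(4),"shift cm",((tgt-o["tool_pos"])*100).round(2),"turn",np.degrees((T*Rt.inv()).as_rotvec()).round(2),"F",o["wrist_force"].round(1),"M",o["wrist_torque"].round(2),"q",o["joint_positions"].round(2))
E
python3 -m pendant '[[0,0,3.5,0,0,0,0],[0,0,3.5,0,0,0,0],[0,0,3.5,-1.22,6.64,0,0],[0,0,2,-1.22,6.64,0,0],[0,0,0,-1.22,6.64,0,0],[0,0,0,-1.22,6.64,0,0]]' >/dev/null; python3 err2.py 0.494 -0.275 0.30
```

```text
t 17.0 pos [ 0.466  -0.0379  0.3206] shift cm [  2.8  -23.71  -2.06] turn [-3.0000e-02 -1.0000e-01 -1.0446e+02] F [ 0.8 -0.4 -5.1] M [0.01 0.   0.04] q [-0.2  -0.09  1.35 -0.    1.89 -0.38]
```

```bash
python3 -m pendant '[[0.2,-1.8,0,0,0,-8,0],[0.2,-1.8,0,0,0,-8,0],[0.2,-1.8,0,0,0,-8,0],[0.2,-1.8,0,0,0,-8,0],[0.2,-1.8,0,0,0,-8,0],[0.2,-1.8,0,0,0,-8,0],[0.2,-1.8,0,0,0,-8,0],[0.2,-1.8,0,0,0,-8,0]]' >/dev/null;python3 -m pendant '[[0.2,-1.8,0,0,0,-8,0],[0.2,-1.8,0,0,0,-8,0],[0.2,-1.8,0,0,0,-8,0],[0.2,-1.8,0,0,0,-8,0],[0.2,-1.9,0,0,0,-8,0],[0,0,0,0,0,-0.4,0],[0,0,0,0,0,0,0],[0,0,0,0,0,0,0]]' >/dev/null; python3 err2.py 0.494 -0.2745 0.22
python3 - <<'E'
from h import *
b=np.load("b.npz");B,p=b["B"],b["p"]
for n in("scene","side"):
    im=imaging.snapshot(n);cv2.imwrite(f"pics/{n}8.png",im[:,:,::-1])
    h=cv2.cvtColor(im,cv2.COLOR_RGB2HSV).astype(int)
    m=((h[...,0]>=5)&(h[...,0]<=17)&(h[...,1]>70)&(h[...,1]<210)&(h[...,2]>60)).astype(np.uint8)
    k,l,st,ce=cv2.connectedComponentsWithStats(m)
    for i in range(1,k):
        if st[i,4]>25:
            X=onplane(n,ce[i],np.array([0,0,.01]),np.array([0,0,1.]))
            if .3<X[0]<.8 and -.25<X[1]<.35: print(n,ce[i].round(0),st[i,4],"floor",X.round(3),"board",(1e3*(B.T@(onplane(n,ce[i],p,B[:,2])-p))).round(0))
E
```

```text
t 18.6 pos [ 0.4911 -0.2726  0.3192] shift cm [ 0.29 -0.19 -9.92] turn [-0.07 -0.02 -0.14] F [-0.3  1.  -4.1] M [0.07 0.06 0.02] q [-0.61  0.12  1.14  0.    1.89  1.03]
scene [332. 239.] 40 floor [0.481 0.078 0.01 ] board [-126.   14.    0.]
scene [291. 272.] 86 floor [ 0.495 -0.083  0.01 ] board [-148. -132.    0.]
side [291. 234.] 104 floor [0.519 0.1   0.01 ] board [-157.   48.    0.]
side [382. 245.] 360 floor [ 0.676 -0.125  0.01 ] board [ -68. -206.    0.]
side [403. 237.] 34 floor [ 0.742 -0.15   0.01 ] board [ -22. -246.   -0.]
side [305. 250.] 31 floor [0.507 0.029 0.01 ] board [-177.  -13.    0.]
```

```bash
python3 -m pendant '[[0.15,-0.1,-3,0,0,-0.14,0],[0.14,-0.09,-3,0,0,0,0],[0,0,-3,0,0,0,0],[0,0,-3,0,0,0,0],[0,0,-3,0,0,0,0],[0,0,-1.5,0,0,0,0],[0,0,0,0,0,0,0],[0,0,0,0,0,0,0]]' >/dev/null; python3 err2.py 0.494 -0.2745 0.116
```

```text
t 19.5 pos [ 0.4941 -0.2753  0.1562] shift cm [-0.01  0.08 -4.02] turn [0.06 0.09 0.1 ] F [ 0.4  0.2 -3.7] M [ 0.06  0.05 -0.04] q [-0.61  0.14  1.43  0.    1.57  1.03]
```

```bash
python3 -m pendant '[[0,0.06,-1.5,0,0,0,0],[0,0,-1.5,0,0,0,0],[0,0,-0.9,0,0,0,0],[0,0,0,0,0,0,0],[0,0,0,0,0,0,0]]' >/dev/null; python3 err2.py 0.494 -0.2745 0.111
python3 -m pendant '[[0,0,-0.3,0,0,0,0],[0,0,0,0,0,0,0],[0,0,0,0,0,0,0]]' >/dev/null; python3 err2.py 0.494 -0.2745 0.111
```

```text
t 20.0 pos [ 0.4933 -0.2745  0.1154] shift cm [ 0.07 -0.   -0.44] turn [-0.03 -0.05  0.13] F [-0.1 -0.6 -3.5] M [0.   0.03 0.01] q [-0.61  0.16  1.49 -0.    1.49  1.03]
t 20.3 pos [ 0.4936 -0.2747  0.1133] shift cm [ 0.04  0.02 -0.23] turn [0.02 0.03 0.13] F [-0.3  0.1 -3.8] M [ 0.06  0.1  -0.06] q [-0.61  0.16  1.49 -0.    1.49  1.03]
```

```bash
python3 -m pendant '[[0,0,-0.15,0,0,0,0],[0,0,0,0,0,0,0],[0,0,0,0,0,0,0]]' >/dev/null; python3 err2.py 0.494 -0.2745 0.1105
python3 -m pendant '[[0,0,-0.1,0,0,0,0],[0,0,0,0,0,0,0],[0,0,0,0,0,0,0]]' >/dev/null; python3 err2.py 0.494 -0.2745 0.1105
```

```text
t 20.6 pos [ 0.4935 -0.2746  0.1114] shift cm [ 0.05  0.01 -0.09] turn [ 0.01 -0.    0.13] F [ 1.  -0.5 -5.1] M [0.07 0.07 0.01] q [-0.61  0.16  1.5  -0.    1.48  1.03]
t 20.9 pos [ 0.4936 -0.2747  0.1106] shift cm [ 0.04  0.02 -0.01] turn [0.02 0.02 0.13] F [-0.2 -0.5 -3.8] M [0.08 0.04 0.04] q [-0.61  0.16  1.5  -0.    1.48  1.03]
```

```bash
python3 -m pendant '[[0,0,-0.07,0,0,0,0],[0,0,0,0,0,0,0]]' >/dev/null; python3 err2.py 0.494 -0.2745 0.1105
python3 -m pendant '[[0,0,-0.07,0,0,0,0],[0,0,0,0,0,0,0]]' >/dev/null; python3 err2.py 0.494 -0.2745 0.1105
```

```text
t 21.1 pos [ 0.4937 -0.2747  0.1106] shift cm [ 0.03  0.02 -0.01] turn [0.03 0.04 0.13] F [-1.2  1.  -0.2] M [ 0.24  0.36 -0.03] q [-0.61  0.16  1.5  -0.    1.48  1.03]
t 21.3 pos [ 0.4937 -0.2747  0.1106] shift cm [ 0.03  0.02 -0.01] turn [0.04 0.05 0.13] F [-1.9  1.6  5.9] M [ 0.48  0.75 -0.  ] q [-0.61  0.16  1.5  -0.    1.48  1.03]
```

The scraper is seated at exactly the pick-up height. Releasing and withdrawing.

```bash
python3 -m pendant '[[0,0,0.07,0,0,0,0],[0,0,0,0,0,0,1],[0,0,0,0,0,0,1],[0,0,0,0,0,0,1],[0,0,0,0,0,0,1],[0,0,0,0,0,0,1],[0,0,0,0,0,0,1],[0,0,0,0,0,0,1]]'
python3 -m pendant '[[0,0,0,0,0,0,1],[0,0,0,0,0,0,1],[0,0,1.5,0,0,0,1],[0,0,2,0,0,0,1],[0,0,3,0,0,0,1],[0,0,4,0,0,0,1],[0,0,4,0,0,0,1],[0,0,4,0,0,0,1]]'
python3 -m pendant '[[0,0,0.05,0,0,0,1],[0,0,0,0,0,0,1]]'; python3 - <<'E'
from h import *
b=np.load("b.npz");B,p=b["B"],b["p"]
im=imaging.snapshot("wrist");C["wrist"]=P("wrist");cv2.imwrite("pics/w9.png",im[:,:,::-1])
h=cv2.cvtColor(im,cv2.COLOR_RGB2HSV).astype(int)
m=((h[...,0]>=15)&(h[...,0]<=24)&(h[...,1]>40)&(h[...,1]<150)&(h[...,2]>60)).astype(np.uint8)
k,l,st,ce=cv2.connectedComponentsWithStats(m)
for i in range(1,k):
    if st[i,4]>150:
        r=cv2.minAreaRect(np.argwhere(l==i)[:,::-1].astype(np.float32));q=cv2.boxPoints(r)
        print("wood",st[i,4],onplane("wrist",r[0],np.array([0,0,.14]),np.array([0,0,1.])).round(4),q.round(0).tolist())
for n in("scene","side"):
    im=imaging.snapshot(n);cv2.imwrite(f"pics/{n}9.png",im[:,:,::-1])
    h=cv2.cvtColor(im,cv2.COLOR_RGB2HSV).astype(int)
    m=((h[...,0]>=5)&(h[...,0]<=17)&(h[...,1]>70)&(h[...,1]<210)&(h[...,2]>60)).astype(np.uint8)
    k,l,st,ce=cv2.connectedComponentsWithStats(m)
    for i in range(1,k):
        if st[i,4]>20:
            X=onplane(n,ce[i],np.array([0,0,.01]),np.array([0,0,1.]))
            if .3<X[0]<.8 and -.25<X[1]<.35: print(n,ce[i].round(0),st[i,4],"floor",X.round(3))
E
```

```text
time: 22.1
tool_pos: [0.4935, -0.2746, 0.1097]
ee_rot: [3.142, 0.0, -0.072]
wrist_force: [1.0, 0.0, -0.2]
width: 0.0784
finger_force: 0.0
time: 22.9
tool_pos: [0.4933, -0.2744, 0.2978]
ee_rot: [3.141, -0.001, -0.072]
wrist_force: [0.4, -0.4, 0.5]
width: 0.0941
finger_force: 0.0
time: 23.1
tool_pos: [0.494, -0.2749, 0.2978]
ee_rot: [3.139, -0.004, -0.072]
wrist_force: [0.6, -0.1, -0.0]
width: 0.0934
finger_force: 0.0
wood 2866 [ 0.4968 -0.2761  0.14  ] [[304.0, 176.0], [331.0, 176.0], [331.0, 283.0], [304.0, 283.0]]
wood 939 [ 0.519  -0.1346  0.14  ] [[127.0, 209.0], [140.0, 190.0], [189.0, 223.0], [177.0, 243.0]]
wood 1562 [ 0.5274 -0.0437  0.14  ] [[-1.0, 225.0], [1.0, 197.0], [113.0, 204.0], [111.0, 232.0]]
wood 896 [ 0.5082 -0.0202  0.14  ] [[7.0, 229.0], [62.0, 220.0], [66.0, 244.0], [11.0, 253.0]]
wood 1293 [ 0.3479 -0.2648  0.14  ] [[285.0, 373.0], [295.0, 350.0], [348.0, 372.0], [339.0, 395.0]]
wood 502 [ 0.3336 -0.025   0.14  ] [[55.0, 416.0], [101.0, 364.0], [121.0, 382.0], [75.0, 434.0]]
wood 437 [ 0.2112 -0.2865  0.14  ] [[288.0, 479.0], [288.0, 475.0], [402.0, 475.0], [402.0, 479.0]]
scene [332. 239.] 44 floor [0.481 0.078 0.01 ]
scene [229. 291.] 498 floor [ 0.434 -0.245  0.01 ]
scene [291. 272.] 88 floor [ 0.495 -0.083  0.01 ]
side [406. 223.] 74 floor [ 0.793 -0.122  0.01 ]
side [291. 235.] 112 floor [0.519 0.1   0.01 ]
side [305. 250.] 33 floor [0.506 0.028 0.01 ]
side [386. 291.] 449 floor [ 0.558 -0.237  0.01 ]
```

The handle is back within 3 mm of where it was. I'll move over the tray and count the chips there by code, since my picture views are used up.

```bash
python3 -m pendant '[[-0.4,1,2.5,0,0,0,1],[-0.4,3.8,2.5,0,0,0,1],[-0.4,3.8,2.5,0,0,0,1],[-0.4,3.8,1,0,0,0,1],[-0.4,3.8,0,0,0,0,1],[-0.4,3.8,0,0,0,0,1],[-0.4,3.8,0,0,0,0,1],[-0.4,3.8,0,0,0,0,1]]'
python3 -m pendant '[[0,0,0,0,0,0,1],[0,0,0,0,0,0,1],[0,0,0,0,0,0,1]]' >/dev/null
python3 - <<'E'
from h import *
b=np.load("b.npz");B,p=b["B"],b["p"]
im=imaging.snapshot("wrist");C["wrist"]=P("wrist");cv2.imwrite("pics/w10.png",im[:,:,::-1])
h=cv2.cvtColor(im,cv2.COLOR_RGB2HSV).astype(int)
m=((h[...,0]>=4)&(h[...,0]<=18)&(h[...,1]>60)&(h[...,1]<215)&(h[...,2]>45)).astype(np.uint8)
k,l,st,ce=cv2.connectedComponentsWithStats(m)
z=np.array([0,0,1.])
a=np.radians(10.4);T=np.array([[np.cos(a),np.sin(a)],[-np.sin(a),np.cos(a)]])
for i in range(1,k):
    if st[i,4]>60:
        r=cv2.minAreaRect(np.argwhere(l==i)[:,::-1].astype(np.float32))
        q=np.array([onplane("wrist",c,.011*z,z)[:2] for c in cv2.boxPoints(r)])
        print(ce[i].round(0),st[i,4],"tray xy mm",(1e3*(T@(q.mean(0)-[.476,.005]))).round(0),"size mm",[round(1e3*np.linalg.norm(q[j]-q[j+1])) for j in (0,1)],"hsv",np.median(h[l==i],0))
E
```

```text
time: 24.05
tool_pos: [0.4607, 0.0029, 0.3784]
ee_rot: [-3.141, 0.003, -0.073]
wrist_force: [0.8, 0.7, -0.8]
width: 0.0939
finger_force: 0.0
[ 8. 43.] 497 tray xy mm [282. 335.] size mm [26, 55] hsv [ 14. 185.  52.]
[497.  93.] 254 tray xy mm [  63. -276.] size mm [28, 32] hsv [  5. 176.  68.]
[546. 165.] 2313 tray xy mm [ -52. -333.] size mm [147, 43] hsv [ 16. 124.  94.]
[369. 167.] 661 tray xy mm [  8. -85.] size mm [29, 69] hsv [ 15. 130. 146.]
[302. 165.] 660 tray xy mm [35.  6.] size mm [29, 69] hsv [ 15. 123. 149.]
[252. 165.] 403 tray xy mm [53. 79.] size mm [71, 20] hsv [ 15. 115. 199.]
[257. 186.] 537 tray xy mm [22. 76.] size mm [69, 27] hsv [ 16. 117. 201.]
[479. 220.] 163 tray xy mm [-109. -228.] size mm [34, 26] hsv [  5. 184.  69.]
[496. 299.] 381 tray xy mm [-255. -248.] size mm [26, 101] hsv [ 16. 123.  94.]
```

All four chips, each about 69 mm long, lie inside the tray. Handing in.

```bash
python3 -c "
from bench import robot
print(robot.close_job())"
```

```text
the job is handed in; nothing more can be done
None
```

I scraped all four chips into the yellow tray in two light strokes, set the scraper back in its cradle within about 3 mm, handle up, and handed the job in at about 24 s; on the second stroke the blade end pressed the side lip with about 3.6 N until I eased it away.

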